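# Change the tape roll on the spindle stand

## Robot

A 6-joint arm with a two-finger parallel gripper is mounted at the origin on the work surface. World frame = base frame: x ahead of the robot, y to its left, z up, the work surface at z = 0. Lengths are in m, angles in rad, forces in N, time in s.
With the tool pointing down it reaches from about 0.425 to 0.95 m from the base axis. Payload 3.5 kg.
Tool frame: the origin (TCP) lies on the centre line of the jaws, within the pads' length; the fingertips stand 14 mm ahead of it and the grasp point (between the pads) lies 5 mm behind it (ctrl.finger_overhang is the distance from the TCP to the fingertips, in m); z points along the fingers, y is the line along which they close (so a half turn about z gives the same grasp; the last joint's range is limited). The gripper opens to 85 mm and grips with 20 to 120 N. Pads are 22 mm wide; open, the fingers measure 114 mm over their backs; the gripper's body (76 mm by 85 mm) begins 54 mm behind the grasp point. The pads swing forward as they close: fully open they stand 13 mm farther back than shut.
Start: joints at [0.951, 0.286, 1.577, -0, 1.279, -0.15], TCP at [0.306, 0.602, 0.245] pointing down, gripper open.
Joint ranges: [-2.77, 2.77], [-0.9, 2.22], [0.21, 2.48], [-1.53, 4.67], [0.24, 2.81], [-2.84, 2.84]. Speed limits (rad/s): [2.79, 2.79, 3.14, 3.14, 3.14, 3.14].

## Interface

Orientations are given as a unit quaternion [x, y, z, w].
In Python, from plant import ctrl gives the robot as it stands.
- The arm moves only by the tool send_rows, never from a script. Its argument "moves" is text: rows parted by semicolons, each of 7 numbers parted by spaces: the turn, a rotation vector about the tool's x, y, z in units of 360 degrees (1.0 is 360 degrees), then the shift along the tool's x, y, z in units of 20 cm (1.0 is 20 cm), then the gripper's target within -1 to 1 (fully open at 1, half-way at 0, shut at -1). A call has 1 to 12 rows; each row is the pose to reach, as a shift and turn from the pose commanded when the call began, along the tool's axes at that moment, turning the shorter way round; what a row does not reach only later rows make up. A row lasts 1/8 s, in which the tool goes at most 62.5 mm and 10.7 degrees, less where a joint would pass 70% of its speed; a pose out of reach is approached as far as the arm can. A call with a number of a shift or a turn outside -1 to 1 is refused whole. A call with a gripper value outside its range is refused whole. The fingers move at their own pace and stop on an object; "newtons" is the grip in N (left out, the last holds). Time passes only in rows, so rows that repeat a pose let the fingers close. It gives the time, the measured TCP pose, the force, the opening and the grip force at its end, in the units of the state.
- ctrl.get_state(): the state, without advancing time (a new reading comes with each control period).
- ctrl.read_camera(name): name is "scene" or "top"; returns a dict with "image" (480x640x3 uint8, red, green, blue), "fovy" (degrees; the focal length in pixels is half the picture's height over the tangent of half this angle, whatever the lens; pixels are square), "cx", "cy" (the principal point, pixels), "extrinsics" (4x4, takes a point from camera to world coordinates). Camera axes: x right, y up, looking along -z (the intrinsics and any distortion apply to the point x, -y, -z); pixel columns grow to the right and rows downward; lengths in m; the calibration is good to about 2 mm. A picture is of the moment at which its call begins. There is no depth.
- ctrl.sign_off(): hands the job in; it is judged then, once.
The state is a dict: "time": time; "qpos": joint angles; "dq": joint speeds; "joint_efforts": joint torques, N m; "eef_pos": TCP position; "tcp_rot": TCP orientation; "contact_force": force on the tool from outside, world axes, zero at the start; "wrist_torque": the same for the moment, N m; "opening": opening from 0.0 (shut) to 1.0 (fully open); "finger_force": force on a finger pad.
Only numpy, scipy, OpenCV 4.12 (cv2) and the standard library are available. Lean on these libraries where they do the work, as an engineer would, in place of code of your own. Each camera call takes 0.05 s, during which the arm holds its last target. There are 200 camera calls.

## Task

Swap the two rolls of tape: the tall roll from the wooden tray belongs on the spindle stand, and the slim roll now on the spindle belongs lying flat in the wooden tray. Take the things off the spindle one at a time from the top (brass collar, then grey spacer, then slim roll), using the empty cork mat to park what you need to; the taller roll needs no spacer, so leave the spacer lying flat in the round grey dish, and put the brass collar back on the spindle so that it rests on the tall roll. Do not shift or tip over the two glass bowls.

Things in the scene. Friction and masses are not known exactly. Their poses are not given: they have to be found in the camera images.
- stand: fixed spindle stand: dark steel round base 110 mm across and 6 mm high, on it a round steel seat 44 mm across whose top is 16 mm above the table, and an upright plain stud (no thread) 10 mm thick, its last 12 mm tapering to a 3 mm tip at 112 mm above the table. Origin on the stud's axis at table height.
- slim_roll_mid (a point): slim roll of tan masking tape, rigid, loose, a flat ring 62 mm outside, 24 mm hole, 24 mm high, 50 to 80 g; point at its centre, half-way up, z along the hole. Starts on the stand's seat round the stud, under the spacer, upright.
- spacer_mid (a point): grey plastic spacer, loose, a tube 50 mm outside, 24 mm hole, 28 mm high, 35 to 60 g; point at its centre, half-way up, z along the hole. Starts round the stud on top of the slim roll, under the collar.
- collar_mid (a point): brass retaining collar, loose, a tube 36 mm outside, 20 mm hole, 28 mm high, 125 to 210 g, that slips freely over the stud; point at its centre, half-way up, z along the hole. Starts round the stud on top of the spacer.
- tall_roll_mid (a point): tall roll of tan masking tape, rigid, loose, a ring 52 mm outside, 24 mm hole, 52 mm high, 65 to 105 g; point at its centre, half-way up, z along the hole. Starts standing in the wooden tray, up to about 20 mm off its middle.
- tray: fixed shallow square wooden tray, 112 x 112 mm outside, walls 3 mm thick, rim 6 mm and floor 3 mm above the table; origin under its centre at table height, x and y along its sides.
- dish: fixed shallow round dish, grey with a darker steel rim, 112 mm across outside, wall 3 mm thick, rim 6 mm and floor 3 mm above the table; origin under its centre at table height.
- mat: fixed flat cork mat, 160 mm (its x) by 100 mm (its y), 3 mm thick, empty: the free spot, with room for a roll and the collar side by side along its x; origin under its centre at table height.
- bowl_a: small empty glass bowl, loose, 90 mm across, 45 mm high, to be left alone; origin at the centre of its underside.
- bowl_b: small empty glass bowl, loose, 84 mm across, 42 mm high, to be left alone; origin at the centre of its underside.
Things that resemble listed ones, but are neither listed nor needed, are in the scene too. What is shaped like the part that bears collar_mid but blue is not meant. What is shaped like the part that bears spacer_mid but purple is not meant.

How it is judged:
On the way, in this order (a step that is already met when the one before it is completed fails the run):
1. the collar is off the stand (75 mm or more from the stud, sideways) while the spacer and the slim roll are still on it (horizontal distance between collar_mid and stand above 0.075 m and horizontal distance between each of spacer_mid, slim_roll_mid and stand below 0.02 m), for 0.1 s.
2. then the spacer is off the stand while the slim roll is still on it (horizontal distance between spacer_mid and stand above 0.075 m and horizontal distance between slim_roll_mid and stand below 0.02 m), for 0.1 s.
3. then the slim roll is off the stand (horizontal distance between slim_roll_mid and stand above 0.075 m), for 0.1 s.
4. then the tall roll sits on the stand's seat, round the stud (horizontal distance between tall_roll_mid and stand below 0.011 m and height (world z) of tall_roll_mid between 0.038 and 0.046 m and angle between tall_roll_mid's own z axis and vertical below 0.12 rad), for 0.2 s.
At the end, for the whole second after the job is handed in: Tall roll on the stand's seat and collar resting on it, both round the stud; slim roll flat in the tray (within 25 mm of its middle along each side); spacer flat in the dish (within 30 mm of its middle); heights within 3 to 5 mm, tilt under 7 degrees, all at rest (all of step 4 and horizontal distance between collar_mid and stand below 0.009 m and height (world z) of collar_mid between 0.077 and 0.087 m and angle between collar_mid's own z axis and vertical below 0.15 rad and x of slim_roll_mid in the frame of tray between -0.025 and 0.025 m and y of slim_roll_mid in the frame of tray between -0.025 and 0.025 m and height (world z) of slim_roll_mid between 0.012 and 0.018 m and angle between each of slim_roll_mid, spacer_mid's own z axis and vertical below 0.12 rad and horizontal distance between spacer_mid and dish below 0.03 m and height (world z) of spacer_mid between 0.014 and 0.02 m and linear speed of each of slim_roll, spacer, collar, tall_roll below 0.02 m/s); the robot touches nothing.
It fails at once if a glass bowl is shifted by more than 25 mm or tipped (distance of any of bowl_a, bowl_b from where it was at the start of the episode above 0.025 m or angle between any of bowl_a, bowl_b's own z axis and vertical above 0.4 rad).
It also fails if it takes over 138 s, if anything falls off the work surface, if the arm or the gripper's body presses on something with over 40 N, if the wrist force passes 120 N, or if a joint passes its speed limit or range.

## Working session

There is one attempt and no reset: what is moved stays moved. The work goes in short steps, Python scripts to look and compute and a tool call to move; the robot and the scene stay as the last step left them, time stands still between calls to the robot, and variables do not carry over. Pictures are saved under pics/ and viewed, at most 14 in all, crops included, and the job is handed in when it is done.

Besides the shell and the picture viewer there is one more tool, called after ">>>" as name(argument=value, ...) on one line, values as JSON. send_rows: Moves the arm, as the interface text tells. Its arguments: {"type":"object","properties":{"moves":{"type":"string"},"newtons":{"type":"number"}},"required":["moves"]}

```bash
mkdir -p pics; ls
python3 - <<'E'
from plant import ctrl
import cv2,json,numpy as np
print(ctrl.get_state())
for n in("scene","top"):
    c=ctrl.read_camera(n); cv2.imwrite(f"pics/{n}0.png",c["image"][:,:,::-1])
    print(n,{k:(v.tolist() if hasattr(v,'tolist') else v) for k,v in c.items() if k!="image"})
E
```

```text
pics
{'time': 0.0, 'qpos': array([ 9.50981001e-01,  2.87193582e-01,  1.57821334e+00,  2.89022496e-05,
        1.27860226e+00, -1.49992626e-01]), 'dq': array([ 0.00218395, -0.00054399,  0.00159296, -0.00193873,  0.0003193 ,
        0.0004291 ]), 'joint_efforts': array([ 1.12697329e-03, -4.05970645e+01, -2.92634547e+01, -7.05614639e-05,
        5.61677531e-03, -1.20462241e-05]), 'eef_pos': array([0.30517945, 0.60135539, 0.24390886]), 'tcp_rot': array([ 2.32760666e-01,  9.72533296e-01, -1.11467043e-03, -4.66490004e-04]), 'contact_force': array([ 0.4272247 , -0.21655193, -0.59588173]), 'wrist_torque': array([ 0.00887234, -0.00564525,  0.02847159]), 'finger_force': 0.0, 'opening': 0.9983743225252647}
scene {'fovy': 42.63653667644703, 'cx': 314.79595832474797, 'cy': 236.4201829405322, 'extrinsics': [[-0.20213883945581942, -0.7644086501412106, 0.6122248812101212, 1.1771880160980122], [0.9793540357499121, -0.15626775301084936, 0.12824220065680472, 0.14676973378506242], [-0.002358440971166627, 0.6255076378096694, 0.780214478715919, 0.8817118912018084], [0.0, 0.0, 0.0, 1.0]]}
top {'fovy': 49.856598913826794, 'cx': 312.35977722113324, 'cy': 246.04449047753275, 'extrinsics': [[0.020257325941729364, 0.9820087126287114, -0.18774591624584597, 0.3600720745144119], [-0.9994824908034978, 0.024584025925138628, 0.02074551147955721, 0.009128153549064173], [0.024987823493190894, 0.1872285074197137, 0.9819985207150059, 1.0602654756698875], [0.0, 0.0, 0.0, 1.0]]}
```

View pics/scene0.png

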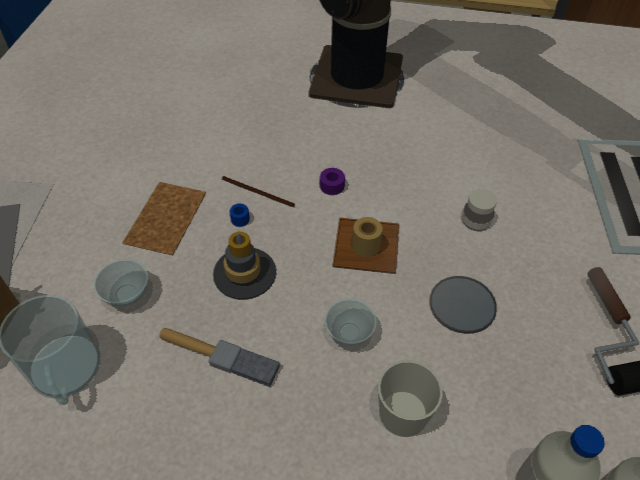

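View pics/top0.png

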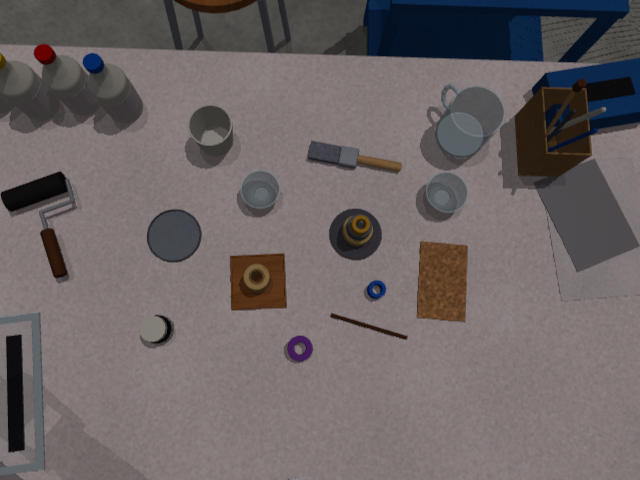

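```bash
cat > h.py <<'E'
from plant import ctrl
import cv2,numpy as np
def cam(n,save=None):
    c=ctrl.read_camera(n); c['f']=240/np.tan(np.radians(c['fovy']/2))
    if save: cv2.imwrite(save,c['image'][:,:,::-1])
    return c
def rays(c,uv):
    uv=np.asarray(uv,float).reshape(-1,2); E=np.array(c['extrinsics'])
    d=np.c_[(uv[:,0]-c['cx'])/c['f'],-(uv[:,1]-c['cy'])/c['f'],-np.ones(len(uv))]@E[:3,:3].T
    return E[:3,3],d
def cast(c,uv,z):
    o,d=rays(c,uv); return (o+d*((z-o[2])/d[:,2])[:,None])[:,:2]
def proj(c,p):
    E=np.array(c['extrinsics']); q=E[:3,:3].T@(np.asarray(p)-E[:3,3])
    return np.array([c['cx']-c['f']*q[0]/q[2], c['cy']+c['f']*q[1]/q[2]])
def blob(c,box,thr=40,hsv=None):
    x0,y0,x1,y1=box; im=c['image'][y0:y1,x0:x1]
    if hsv: m=cv2.inRange(cv2.cvtColor(im,cv2.COLOR_RGB2HSV),*hsv)
    else:
        L=cv2.cvtColor(im,cv2.COLOR_RGB2LAB).astype(int)
        b=np.median(np.r_[L[0],L[-1],L[:,0],L[:,-1]],0); m=(np.linalg.norm(L-b,axis=2)>thr).astype(np.uint8)*255
    m=cv2.morphologyEx(m,cv2.MORPH_OPEN,np.ones((3,3),np.uint8))
    k=max(cv2.findContours(m,cv2.RETR_EXTERNAL,cv2.CHAIN_APPROX_NONE)[0],key=cv2.contourArea)
    return k.reshape(-1,2)+[x0,y0]
def circ(c,k,z): 
    p=cast(c,k,z).astype(np.float32); (x,y),r=cv2.minEnclosingCircle(p); return np.round([x*1000,y*1000,r*2000],1)
def rect(c,k,z):
    p=(cast(c,k,z)*1000).astype(np.float32); return cv2.minAreaRect(p)
E
python3 - <<'E'
from h import *
S,T=cam('scene'),cam('top')
for n,c,u in [('base',S,(225,283)),('base',T,(338,245)),('collar',S,(239,250)),('spacer',S,(240,258)),('roll',S,(243,274)),('tall',S,(367,240)),('dish',S,(463,304)),('dish',T,(174,235)),('tray',T,(240,300)),('mat',T,(443,281)),('collarT',T,(353,222)),('table',T,(300,310))]:
    print(n,cv2.cvtColor(c['image'],cv2.COLOR_RGB2HSV)[u[1],u[0]])
Bx={'dish':((415,260,510,350),(135,195,215,275),.006),'base':((200,215,290,310),(320,195,395,270),.006),'bowlb':((315,295,388,358),(232,165,288,220),.02)}
for n,(a,b,z) in Bx.items():
    for c,x in((S,a),(T,b)):
        for t in(15,25): print(n,t,circ(c,blob(c,x,t),z))
for n,a,b,z in(('tray',(320,205,412,282),(220,245,298,318),.006),('mat',(112,172,218,262),(408,234,480,330),.003)):
    for c,x in((S,a),(T,b)): print(n,rect(c,blob(c,x,25),z))
E
```

```text
base [105  11  45]
base [130  27  28]
collar [ 22 208  65]
spacer [90  4 57]
roll [ 21 133 117]
tall [ 21 138  70]
dish [98 13 80]
dish [111  33  78]
tray [ 13 183  82]
mat [ 13 148  98]
collarT [ 20 214 111]
table [  0  21 135]
dish 15 [581.7 275.1 116.2]
dish 25 [581.  274.3 115.6]
dish 15 [577.1 275.4 116.8]
dish 25 [577.3 274.4 115. ]
base 15 [ 575.7 -110.1  151.5]
base 25 [ 577.2 -111.6  149.9]
base 15 [ 590.  -101.1  114.8]
base 25 [ 589.8 -101.6  112.7]
bowlb 15 [669.6 101.3  99.7]
bowlb 25 [670.4 101.5  98. ]
bowlb 15 [666.3 102.9 103.8]
bowlb 25 [666.9 104.7 101.7]
tray ((485.76312255859375, 97.21484375), (124.1987533569336, 113.01050567626953), 3.78214168548584)
tray ((485.10894775390625, 96.96900939941406), (114.31195068359375, 113.44868469238281), 4.061307907104492)
mat ((496.81060791015625, -282.8233642578125), (102.2298812866211, 162.05389404296875), 85.75308990478516)
mat ((495.3304443359375, -283.2189025878906), (101.85944366455078, 161.5160369873047), 86.15985870361328)
```

Run:
```python
from h import *
S,T=cam('scene'),cam('top')
br=((15,165,30),(28,255,255)); tan=((15,60,60),(28,165,255))
def up(c,k): # top face: drop silhouette
    return k
for n,c,b,h,z in[('collar',S,(215,220,265,262),br,.096),('collar',T,(335,205,385,245),br,.096),('tall',S,(345,212,390,262),((15,60,40),(32,170,255)),.055),('tall',T,(238,258,276,300),((15,60,40),(32,175,255)),.055)]:
    k=blob(c,b,hsv=h); print(n,k.min(0),k.max(0),circ(c,k,z))
for nm,c,p in [('stand base S',S,(.589,-.102,.096)),('T',T,(.589,-.102,.096)),('Stip',S,(.589,-.102,.112)),('Ttip',T,(.589,-.102,.112))]: print(nm,proj(c,p))
a=cv2.resize(S['image'][205:305,190:410],None,fx=3.6,fy=3.6,interpolation=2); b=cv2.resize(T['image'][200:300,225:395],None,fx=2.9,fy=2.9,interpolation=2)
w=np.zeros((a.shape[0]+0,800,3),np.uint8); w[:a.shape[0],:a.shape[1]]=a
o=np.zeros((600,800,3),np.uint8); o[:300]=a[:300,:800] if a.shape[1]>=800 else cv2.copyMakeBorder(a[:300],0,0,0,800-a.shape[1],0); o[300:300+min(300,b.shape[0]),:b.shape[1]]=b[:300]
cv2.imwrite('pics/c1.png',o[:,:,::-1])
```

```text
collar [229 233] [250 257] [ 602.1 -100.4   51.9]
collar [351 216] [369 234] [ 588.4 -100.8   39.3]
tall [352 217] [382 256] [509.9  97.4  89. ]
tall [243 264] [270 292] [486.8  96.2  57.8]
stand base S [239.60132632 238.2425112 ]
T [360.03811429 224.42618414]
Stip [238.6322093  232.06432868]
Ttip [361.01669699 222.4942197 ]
```

View pics/c1.png

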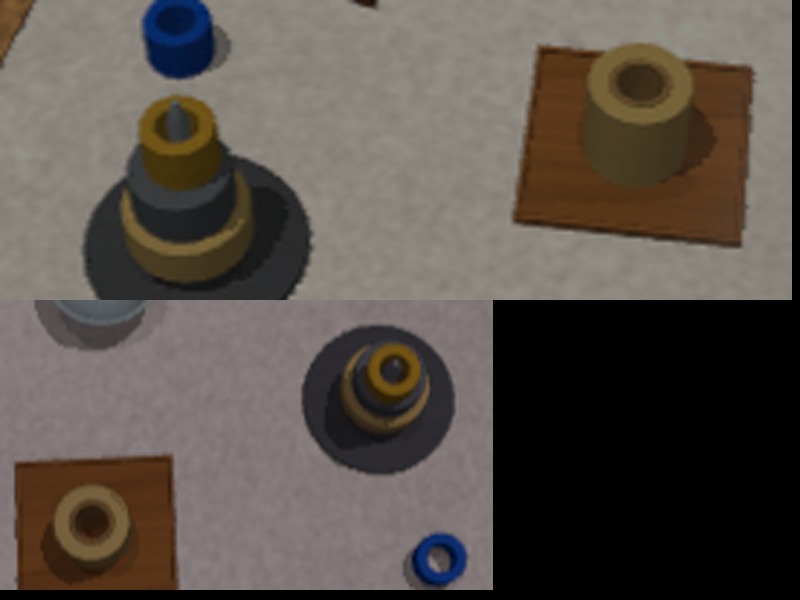

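>>> send_rows(moves="0 0 -0.0748 -0.5 -0.44 0 1; 0 0 -0.0748 -1 -0.87 0 1; 0 0 -0.0748 -1 -0.87 0 1; 0 0 -0.0748 -1 -0.87 0 1; 0 0 -0.0748 -1 -0.87 0 1; 0 0 -0.0748 -1 -0.87 0 1", newtons=60)

```text
time: 1.05
eef_pos: [0.4055, 0.3558, 0.2455]
tcp_rot: [0.001, 1.0, 0.0, 0.0]
contact_force: [1.0, 0.4, -0.2]
opening: 1.002
finger_force: 0.0
```

Run:
```python
from h import *
S,T=cam('scene'),cam('top')
print('tall',cast(S,(367.8,228),.055),cast(T,(256.7,277.6),.055))
print('tip',cast(S,(239.2,233.3),.112),cast(T,(360.9,222.4),.112))
print('bowla',cast(S,(123,285),.02),cast(T,(446,195),.02)); print('blue',cast(T,(376,289),.02))
```

```text
tall [[0.49158035 0.09752803]] [[0.48677432 0.09539917]]
tip [[ 0.5912904  -0.10038965]] [[ 0.58917723 -0.10177831]]
bowla [[ 0.66903149 -0.29124231]] [[ 0.675365   -0.29195406]]
blue [[ 0.47361952 -0.14356297]]
```

>>> send_rows(moves="0 0 0 -0.3 -0.33 0 1; 0 0 0 -0.6 -0.66 0 1; 0 0 0 -0.92 -1 0 1; 0 0 0 -0.92 -1 0 1; 0 0 0 -0.92 -1 0 1")

```text
time: 1.78
eef_pos: [0.591, 0.1555, 0.245]
tcp_rot: [0.0, 1.0, 0.0, -0.0]
contact_force: [0.2, 0.8, -0.6]
opening: 0.998
finger_force: 0.0
```

>>> send_rows(moves="0 0 0 0 -0.33 0 1; 0 0 0 0 -0.66 0 1; 0 0 0 0 -1 0 1; 0 0 0 0 -1.0 0 1; 0 0 0 0 -1.0 0 1; 0 0 0 0 -1.0 0 1")

```text
time: 2.52
eef_pos: [0.5892, -0.0416, 0.2452]
tcp_rot: [-0.001, 1.0, 0.0, -0.0]
contact_force: [-0.5, 0.1, -0.5]
opening: 1.0
finger_force: 0.0
```

>>> send_rows(moves="0 0 0 0 -0.3 0 1; 0 0 0 0 -0.3 0.2 1; 0 0 0 0 -0.3 0.4 1; 0 0 0 0 -0.3 0.6 1; 0 0 0 0 -0.3 0.8 1; 0 0 0 0 -0.3 0.8 1; 0 0 0 0 -0.3 0.8 1")

```text
time: 3.4
eef_pos: [0.5904, -0.103, 0.0869]
tcp_rot: [-0.001, 1.0, -0.0, 0.001]
contact_force: [-0.7, 0.3, -0.0]
opening: 1.002
finger_force: 0.0
```

Run:
```python
from h import *
S,T=cam('scene'),cam('top')
print(ctrl.get_state()['eef_pos'])
a=cv2.resize(S['image'][150:310,180:330],None,fx=2.66,fy=2.66,interpolation=2); b=cv2.resize(T['image'][170:290,300:412],None,fx=3.5,fy=3.5,interpolation=2)
h=min(a.shape[0],b.shape[0]); cv2.imwrite('pics/c2.png',np.hstack([a[:h],b[:h]])[:,:800,::-1])
```

```text
[ 0.59100832 -0.10371772  0.08803472]
```

View pics/c2.png

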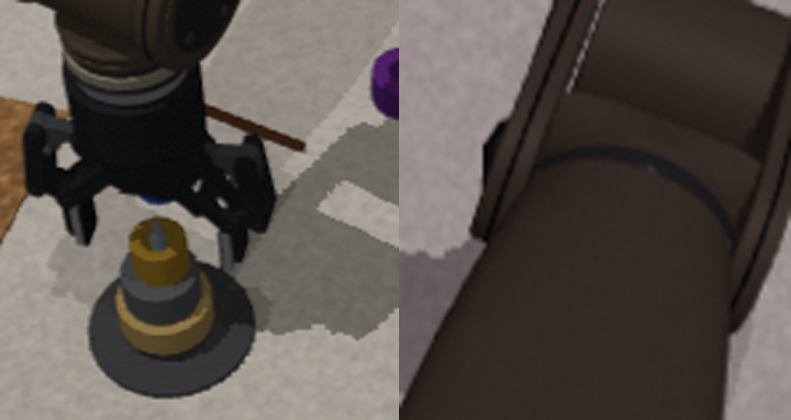

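>>> send_rows(moves="0 0 0 0 0 0 -1; 0 0 0 0 0 0 -1; 0 0 0 0 0 0 -1; 0 0 0 0 0 0 -1; 0 0 0 0 0 0 -1; 0 0 0 0 0 0 -1; 0 0 0 0 0 0 -1; 0 0 0 0 0 0 -1", newtons=60)

```text
time: 4.5
eef_pos: [0.5896, -0.1038, 0.0861]
tcp_rot: [-0.0, 1.0, -0.0, 0.0]
contact_force: [-1.2, 0.8, 5.1]
opening: 0.392
finger_force: 59.9
```

>>> send_rows(moves="0 0 0 0 0 -0.1 -1; 0 0 0 0 0 -0.2 -1; 0 0 0 0 0 -0.3 -1; 0 0 0 0 0 -0.4 -1; 0 0 0 0 0 -0.4 -1; 0 0 0 0 0 -0.4 -1")

```text
time: 5.25
eef_pos: [0.5888, -0.1037, 0.1649]
tcp_rot: [-0.0, 1.0, 0.0, -0.0]
contact_force: [0.2, 0.5, -2.7]
opening: 0.391
finger_force: 59.9
```

Run:
```python
from h import *
S=cam('scene'); print(ctrl.get_state()['eef_pos'])
a=cv2.resize(S['image'][130:310,160:330],None,fx=3,fy=3,interpolation=2); cv2.imwrite('pics/c3.png',a[:,:,::-1])
```

```text
[ 0.58852337 -0.10356939  0.16431519]
```

View pics/c3.png

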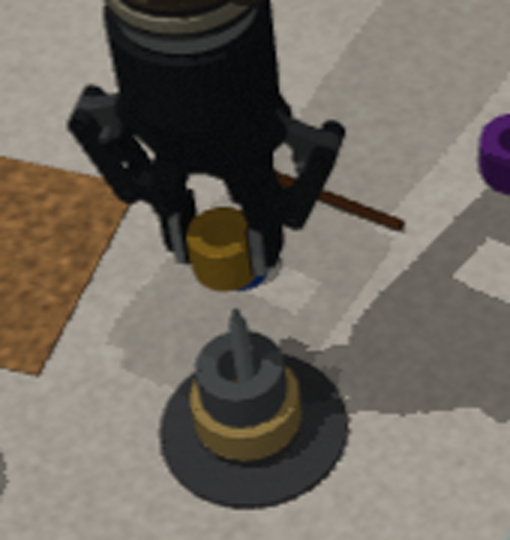

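>>> send_rows(moves="0 0 0 0.24 -0.3 0 -1; 0 0 0 0.48 -0.6 0 -1; 0 0 0 0.72 -0.89 0 -1; 0 0 0 0.72 -0.89 0.2 -1; 0 0 0 0.72 -0.89 0.4 -1; 0 0 0 0.72 -0.89 0.55 -1; 0 0 0 0.72 -0.89 0.65 -1; 0 0 0 0.72 -0.89 0.7 -1; 0 0 0 0.72 -0.89 0.7 -1; 0 0 0 0.72 -0.89 0.7 -1")

```text
time: 6.55
eef_pos: [0.4458, -0.2823, 0.0262]
tcp_rot: [-0.0, 1.0, -0.001, 0.001]
contact_force: [-0.1, 1.1, -2.0]
opening: 0.397
finger_force: 60.1
```

>>> send_rows(moves="0 0 0 0 0 0.01 -1; 0 0 0 0 0 0.015 -1; 0 0 0 0 0 0.015 -1; 0 0 0 0 0 0.015 0.5; 0 0 0 0 0 0.015 1; 0 0 0 0 0 0.015 1; 0 0 0 0 0 0.015 1; 0 0 0 0 0 -0.2 1; 0 0 0 0 0 -0.45 1; 0 0 0 0 0 -0.7 1; 0 0 0 0 0 -0.7 1")

```text
time: 7.92
eef_pos: [0.4476, -0.284, 0.1708]
tcp_rot: [-0.0, 1.0, -0.004, 0.004]
contact_force: [0.4, -0.2, 1.1]
opening: 0.999
finger_force: 0.0
```

>>> send_rows(moves="0 0 0 -0.24 0.3 0 1; 0 0 0 -0.48 0.6 0 1; 0 0 0 -0.72 0.9 0 1; 0 0 0 -0.72 0.9 0 1; 0 0 0 -0.72 0.9 0 1; 0 0 0 -0.72 0.9 0.2 1; 0 0 0 -0.72 0.9 0.4 1; 0 0 0 -0.72 0.9 0.52 1; 0 0 0 -0.72 0.9 0.52 1; 0 0 0 -0.72 0.9 0.52 1")

```text
time: 9.18
eef_pos: [0.5893, -0.1026, 0.062]
tcp_rot: [0.0, 1.0, -0.0, 0.0]
contact_force: [0.7, 0.6, 0.0]
opening: 0.998
finger_force: 0.0
```

>>> send_rows(moves="0 0 0 0 0 0 -1; 0 0 0 0 0 0 -1; 0 0 0 0 0 0 -1; 0 0 0 0 0 0 -1; 0 0 0 0 0 0 -1; 0 0 0 0 0 0 -1; 0 0 0 0 0 -0.1 -1; 0 0 0 0 0 -0.25 -1; 0 0 0 0 0 -0.4 -1; 0 0 0 0 0 -0.55 -1; 0 0 0 0 0 -0.55 -1; 0 0 0 0 0 -0.55 -1")

```text
time: 10.68
eef_pos: [0.5884, -0.1015, 0.1703]
tcp_rot: [-0.0, 1.0, 0.0, -0.001]
contact_force: [-0.4, -0.1, 0.0]
opening: 0.564
finger_force: 61.8
```

Run:
```python
from h import *
S=cam('scene'); print(ctrl.get_state()['eef_pos'])
a=cv2.resize(S['image'][130:310,110:330],None,fx=3,fy=3,interpolation=2); cv2.imwrite('pics/c4.png',a[:,:,::-1])
```

```text
[ 0.58809025 -0.10137962  0.169587  ]
```

View pics/c4.png

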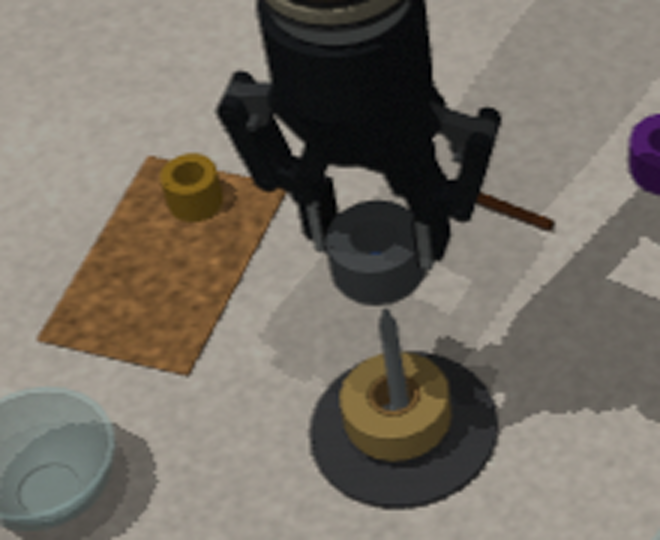

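>>> send_rows(moves="0 0 0 0.02 0.25 0 -1; 0 0 0 0.04 0.5 0 -1; 0 0 0 0.05 0.75 0 -1; 0 0 0 0.05 1 0 -1; 0 0 0 0.05 1 0 -1")

```text
time: 11.35
eef_pos: [0.5776, 0.1012, 0.1692]
tcp_rot: [-0.002, 1.0, 0.0, -0.002]
contact_force: [-0.1, -0.6, -1.0]
opening: 0.564
finger_force: 61.9
```

>>> send_rows(moves="0 0 0 0 0.25 0 -1; 0 0 0 0 0.5 0 -1; 0 0 0 0 0.7 0 -1; 0 0 0 0 0.88 0 -1; 0 0 0 0 0.88 0.1 -1; 0 0 0 0 0.88 0.3 -1; 0 0 0 0 0.88 0.5 -1; 0 0 0 0 0.88 0.65 -1; 0 0 0 0 0.88 0.71 -1; 0 0 0 0 0.88 0.73 -1; 0 0 0 0 0.88 0.73 -1; 0 0 0 0 0.88 0.73 -1")

```text
time: 12.85
eef_pos: [0.5795, 0.273, 0.0263]
tcp_rot: [0.0, 1.0, -0.001, -0.0]
contact_force: [-3.8, -3.3, 6.0]
opening: 0.563
finger_force: 62.6
```

>>> send_rows(moves="0 0 0 0 0 0 -0.5; 0 0 0 0 0 0 0.5; 0 0 0 0 0 0 1; 0 0 0 0 0 0 1; 0 0 0 0 0 0 1; 0 0 0 0 0 -0.2 1; 0 0 0 0 0 -0.5 1; 0 0 0 0 0 -0.8 1; 0 0 0 0 0 -0.8 1")

```text
time: 13.98
eef_pos: [0.5829, 0.2755, 0.1933]
tcp_rot: [-0.0, 1.0, 0.002, 0.007]
contact_force: [0.3, 0.2, -0.4]
opening: 1.001
finger_force: 0.0
```

Run:
```python
from h import *
S=cam('scene'); print(ctrl.get_state()['eef_pos'])
a=cv2.resize(S['image'][170:350,290:530],None,fx=2.8,fy=2.8,interpolation=2); cv2.imwrite('pics/c5.png',a[:,:,::-1])
```

```text
[0.58089909 0.27487219 0.18924124]
```

View pics/c5.png

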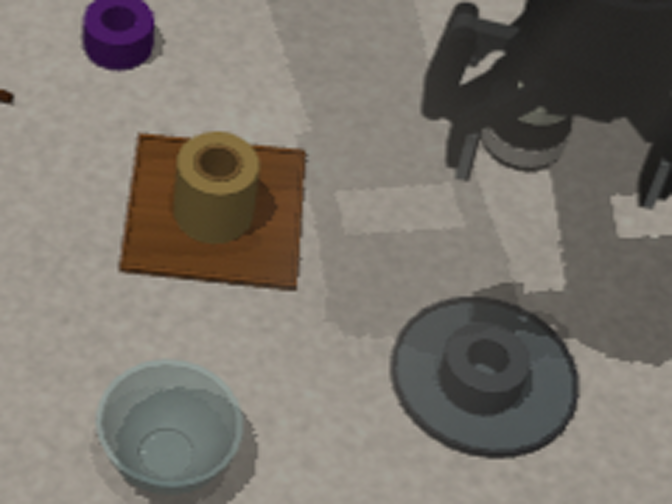

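>>> send_rows(moves="0 0 0 0.07 -0.25 0 1; 0 0 0 0.14 -0.5 0 1; 0 0 0 0.21 -0.75 0 1; 0 0 0 0.28 -1 0 1; 0 0 0 0.28 -1 0 1")

```text
time: 14.65
eef_pos: [0.5212, 0.0717, 0.1829]
tcp_rot: [0.002, 1.0, -0.0, -0.002]
contact_force: [0.2, -0.1, -0.8]
opening: 1.003
finger_force: 0.0
```

>>> send_rows(moves="0 0 0 0 -0.25 0 1; 0 -0.025 0 0 -0.5 0 1; 0 -0.05 0 0 -0.75 0 1; 0 -0.075 0 0 -0.88 0 1; 0 -0.1 0 0 -0.88 0 1; 0 -0.125 0 0 -0.88 0 1; 0 -0.125 0 0 -0.88 0 1; 0 -0.125 0 0 -0.88 0 1")

```text
time: 15.65
eef_pos: [0.5223, -0.1008, 0.1833]
tcp_rot: [0.0, 0.924, 0.001, 0.381]
contact_force: [0.1, -0.2, 0.0]
opening: 0.998
finger_force: 0.0
```

Run:
```python
from h import *
from scipy.spatial.transform import Rotation as R
s=ctrl.get_state(); print(s['eef_pos'],s['qpos']); print(R.from_quat(s['tcp_rot']).as_matrix().round(3))
# shift units for standoff and final
M=R.from_quat(s['tcp_rot']).as_matrix()
for t in [(.522,-.1015,.1015),(.593,-.1015,.0305)]: print((M.T@(np.array(t)-s['eef_pos'])/.2).round(3))
```

```text
[ 0.52231944 -0.10079335  0.1833102 ] [-0.55249978 -0.27698382  2.39651584  0.90344617  0.49272571 -2.82321482]
[[-0.709 -0.     0.705]
 [ 0.001  1.     0.002]
 [-0.705  0.002 -0.709]]
[ 0.289 -0.004  0.289]
[ 0.288 -0.005  0.791]
```

>>> send_rows(moves="0 0.025 0 0 0 0 1; 0 0.05 0 0 0 0 1; 0 0.075 0 0 0 0 1; 0 0.1 0 0 0 0 1; 0 0.125 0 0 0 0 1; 0 0.125 0 0 0 0 1")

```text
time: 16.4
eef_pos: [0.5252, -0.1015, 0.185]
tcp_rot: [-0.001, 1.0, -0.0, 0.0]
contact_force: [-0.1, 0.2, 0.5]
opening: 0.999
finger_force: 0.0
```

>>> send_rows(moves="0 0 0.028 0 0 0 1; 0 0 0.056 0 0 0 1; 0 0 0.084 0 0 0 1; 0 0 0.112 0 0 0 1; 0 0 0.14 0 0 0 1; 0 0 0.168 0 0 0 1; 0 0 0.196 0 0 0 1; 0 0 0.224 0 0 0 1; 0 0 0.25 0 0 0 1; 0 0 0.25 0 0 0 1")

```text
time: 17.65
eef_pos: [0.5226, -0.1014, 0.1849]
tcp_rot: [0.706, 0.708, 0.0, 0.0]
contact_force: [-1.4, 1.2, 0.0]
opening: 0.999
finger_force: 0.0
```

>>> send_rows(moves="0 -0.025 0 0.17 0.17 0 1; 0 -0.05 0 0.34 0.335 0 1; 0 -0.075 0 0.34 0.335 0 1; 0 -0.1 0 0.34 0.335 0 1; 0 -0.125 0 0.34 0.335 0 1; 0 -0.125 0 0.34 0.335 0 1; 0 -0.125 0 0.34 0.335 0 1")

```text
time: 18.52
eef_pos: [0.5903, -0.0339, 0.1856]
tcp_rot: [0.653, 0.654, -0.27, 0.27]
contact_force: [0.7, -0.1, -0.0]
opening: 0.999
finger_force: 0.0
```

Run:
```python
from h import *
from scipy.spatial.transform import Rotation as R
s=ctrl.get_state(); M=R.from_quat(s['tcp_rot']).as_matrix(); print(s['eef_pos'],s['qpos']); print(M.round(3))
for t in [(.5895,-.034,.1015),(.5895,-.105,.0305)]: print((M.T@(np.array(t)-s['eef_pos'])/.2).round(3))
```

```text
[ 0.5902721  -0.03391404  0.18558086] [ 0.05257797  0.26913541  1.84793336 -0.84555522  1.22713515  0.43582778]
[[-0.001  1.     0.001]
 [ 0.709  0.001 -0.706]
 [-0.706 -0.    -0.709]]
[ 0.296 -0.004  0.298]
[ 0.295 -0.004  0.8  ]
```

>>> send_rows(moves="0 0 0 0.15 0 0.15 1; 0 0 0 0.29 0 0.29 1; 0 0 0 0.29 0 0.4 1; 0 0 0 0.29 0 0.5 1; 0 0 0 0.29 0 0.6 1; 0 0 0 0.29 0 0.7 1; 0 0 0 0.29 0 0.78 1; 0 0 0 0.29 0 0.78 1; 0 0 0 0.29 0 0.78 1")

```text
time: 19.65
eef_pos: [0.5905, -0.103, 0.0343]
tcp_rot: [0.653, 0.653, -0.27, 0.271]
contact_force: [0.3, 0.2, 0.1]
opening: 0.998
finger_force: 0.0
```

Run:
```python
from h import *
S=cam('scene'); s=ctrl.get_state();print(s['eef_pos'],s['contact_force'])
a=cv2.resize(S['image'][160:320,170:350],None,fx=3.6,fy=3.6,interpolation=2); cv2.imwrite('pics/c6.png',a[:,:,::-1])
```

```text
[ 0.59068551 -0.10274789  0.03453136] [-0.48785513  0.41647545  0.00532519]
```

View pics/c6.png

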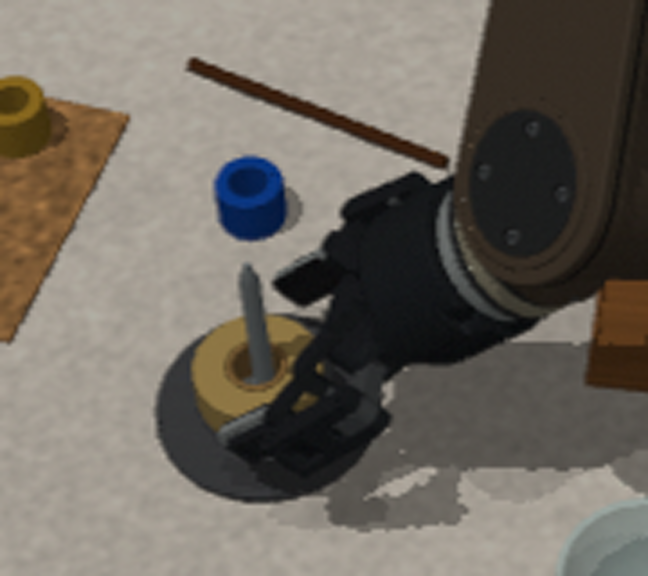

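>>> send_rows(moves="0 0 0 0 0 0.02 1; 0 0 0 0 0 0.04 1; 0 0 0 0 0 0.04 -1; 0 0 0 0 0 0.04 -1; 0 0 0 0 0 0.04 -1; 0 0 0 0 0 0.04 -1; 0 0 0 0 0 0.04 -1; 0 0 0 0 0 0.04 -1; 0 0 0 0 0 0.04 -1; 0 0 0 0 0 0.04 -1", newtons=70)

```text
time: 20.95
eef_pos: [0.5907, -0.1087, 0.0289]
tcp_rot: [0.653, 0.653, -0.27, 0.271]
contact_force: [0.8, 2.8, 5.2]
opening: 0.701
finger_force: 75.8
```

>>> send_rows(moves="0 0 0 -0.05 0 -0.05 -1; 0 0 0 -0.1 0 -0.1 -1; 0 0 0 -0.2 0 -0.2 -1; 0 0 0 -0.3 0 -0.3 -1; 0 0 0 -0.43 0 -0.43 -1; 0 0 0 -0.43 0 -0.43 -1; 0 0 0 -0.43 0 -0.43 -1")

```text
time: 21.82
eef_pos: [0.5894, -0.1087, 0.1492]
tcp_rot: [0.653, 0.653, -0.271, 0.27]
contact_force: [-0.0, 0.5, -1.5]
opening: 0.7
finger_force: 75.4
```

Run:
```python
from h import *
S=cam('scene'); s=ctrl.get_state();print(s['eef_pos'],s['contact_force'])
a=cv2.resize(S['image'][140:320,170:350],None,fx=3.3,fy=3.3,interpolation=2); cv2.imwrite('pics/c7.png',a[:,:,::-1])
```

```text
[ 0.58901019 -0.1086827   0.14840135] [ 0.45747958  0.67977382 -0.50916205]
```

View pics/c7.png

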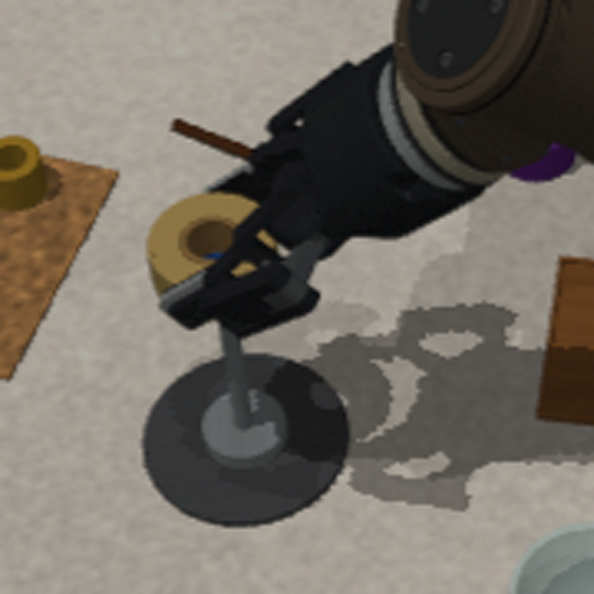

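>>> send_rows(moves="0 0 0 -0.2 -0.08 0.2 -1; 0 0 0 -0.4 -0.16 0.4 -1; 0 0 0 -0.64 -0.25 0.64 -1; 0 0 0 -0.64 -0.25 0.64 -1; 0 0 0 -0.64 -0.25 0.64 -1")

```text
time: 22.5
eef_pos: [0.5392, -0.2898, 0.1483]
tcp_rot: [0.654, 0.653, -0.271, 0.269]
contact_force: [-0.0, -0.1, -0.8]
opening: 0.7
finger_force: 76.0
```

>>> send_rows(moves="0 0 0 0.1 0 0.1 -1; 0 0 0 0.2 0 0.2 -1; 0 0 0 0.3 0 0.3 -1; 0 0 0 0.4 0 0.4 -1; 0 0 0 0.43 0 0.43 -1; 0 0 0 0.45 0 0.45 -1; 0 0 0 0.45 0 0.45 -1; 0 0 0 0.45 0 0.45 -1")

```text
time: 23.5
eef_pos: [0.541, -0.29, 0.0239]
tcp_rot: [0.653, 0.653, -0.27, 0.272]
contact_force: [1.5, 0.1, -0.8]
opening: 0.703
finger_force: 76.0
```

Run:
```python
from h import *
S=cam('scene'); s=ctrl.get_state();print(s['eef_pos'],s['contact_force'])
a=cv2.resize(S['image'][160:320,70:250],None,fx=3.3,fy=3.3,interpolation=2); cv2.imwrite('pics/c8.png',a[:,:,::-1])
```

```text
[ 0.54090285 -0.29004691  0.02387206] [ 0.66939357  0.12604212 -0.83718752]
```

View pics/c8.png

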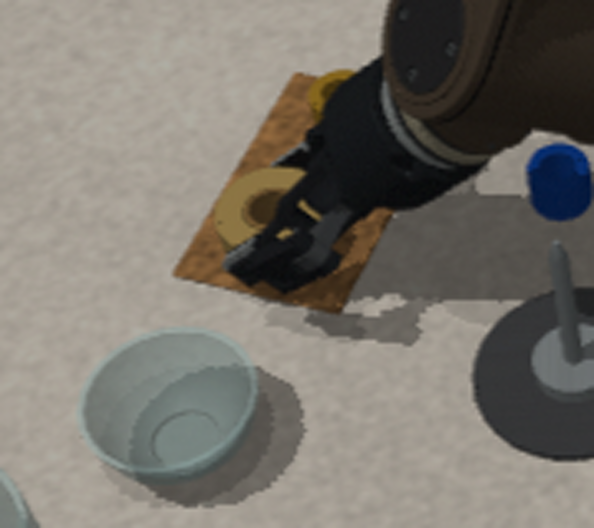

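>>> send_rows(moves="0 0 0 0.007 0 0.007 -1; 0 0 0 0.014 0 0.014 -1; 0 0 0 0.018 0 0.018 -1; 0 0 0 0.018 0 0.018 -1")

```text
time: 24.05
eef_pos: [0.5401, -0.2898, 0.0174]
tcp_rot: [0.653, 0.653, -0.271, 0.27]
contact_force: [-0.3, -0.9, -0.9]
opening: 0.699
finger_force: 76.0
```

>>> send_rows(moves="0 0 0 0 0 0 -0.2; 0 0 0 0 0 0 0.6; 0 0 0 0 0 0 1; 0 0 0 0 0 0 1; 0 0 0 0 0 0 1; 0 0 0 0 0 -0.15 1; 0 0 0 0 0 -0.4 1; 0 0 0 0 0 -0.7 1; 0 0 0 0 0 -0.95 1; 0 0 0 0 0 -0.95 1")

```text
time: 25.3
eef_pos: [0.5425, -0.1538, 0.1557]
tcp_rot: [0.653, 0.653, -0.268, 0.274]
contact_force: [-0.5, -0.4, -0.6]
opening: 1.0
finger_force: 0.0
```

>>> send_rows(moves="0 0.025 0 0 0 0 1; 0 0.05 0 0 0 0 1; 0 0.075 0 0 0 0 1; 0 0.1 0 0 0 0 1; 0 0.125 0 0 0 0 1; 0 0.125 0 0 0 0 1; 0 0.125 0 0 0 0 1")

```text
time: 26.18
eef_pos: [0.5393, -0.1556, 0.1506]
tcp_rot: [0.707, 0.707, -0.001, -0.001]
contact_force: [-0.4, 0.2, -0.8]
opening: 1.002
finger_force: 0.0
```

Run:
```python
from h import *
S,T=cam('scene'),cam('top'); s=ctrl.get_state();print(s['eef_pos'],s['tcp_rot'],s['qpos'])
a=cv2.resize(S['image'][150:330,70:450],None,fx=2.1,fy=2.1,interpolation=2); cv2.imwrite('pics/c9.png',a[:,:,::-1])
```

```text
[ 0.53964547 -0.15465848  0.15100773] [ 7.06781302e-01  7.07431481e-01 -8.57921673e-04 -3.92930838e-04] [-4.59247057e-01  1.36418600e-01  1.93504305e+00 -1.56534792e-03
  1.07142508e+00 -4.59416055e-01]
```

View pics/c9.png

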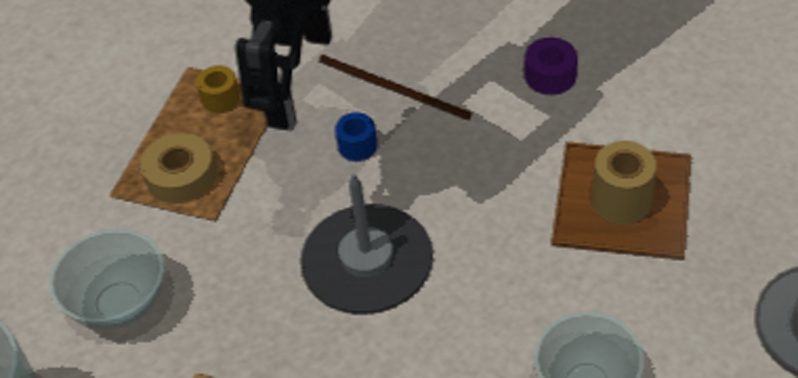

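>>> send_rows(moves="0 0 0 0.3 -0.06 0 1; 0 0 0 0.6 -0.12 0 1; 0 0 0 0.9 -0.2 0 1; 0 0 0 1 -0.26 0 1; 0 0 0 1 -0.26 0 1")

```text
time: 26.9
eef_pos: [0.4869, 0.0468, 0.1516]
tcp_rot: [0.705, 0.709, -0.0, 0.0]
contact_force: [-0.5, -0.6, 0.1]
opening: 1.001
finger_force: 0.0
```

>>> send_rows(moves="0 0 0 0.13 0 0 1; 0 0 0 0.26 0 0 1; 0 0 0 0.26 0 0 1; 0 0 0 0.26 0 0.15 1; 0 0 0 0.26 0 0.3 1; 0 0 0 0.26 0 0.45 1; 0 0 0 0.26 0 0.515 1; 0 0 0 0.26 0 0.515 1; 0 0 0 0.26 0 0.515 1")

```text
time: 28.02
eef_pos: [0.4893, 0.0963, 0.0502]
tcp_rot: [0.707, 0.707, 0.001, 0.001]
contact_force: [0.5, 0.7, 0.2]
opening: 1.002
finger_force: 0.0
```

>>> send_rows(moves="0 0 0 0 0 0 -1; 0 0 0 0 0 0 -1; 0 0 0 0 0 0 -1; 0 0 0 0 0 0 -1; 0 0 0 0 0 0 -1; 0 0 0 0 0 0 -1; 0 0 0 0 0 -0.2 -1; 0 0 0 0 0 -0.45 -1; 0 0 0 0 0 -0.7 -1; 0 0 0 0 0 -0.7 -1; 0 0 0 0 0 -0.7 -1")

```text
time: 29.4
eef_pos: [0.4875, 0.0966, 0.1882]
tcp_rot: [0.707, 0.707, -0.0, -0.0]
contact_force: [-0.2, -1.1, -1.4]
opening: 0.573
finger_force: 72.8
```

Run:
```python
from h import *
S,T=cam('scene'),cam('top'); s=ctrl.get_state();print(s['eef_pos'],s['tcp_rot'],s['qpos'])
a=cv2.resize(S['image'][130:310,200:450],None,fx=2.6,fy=2.6,interpolation=2); cv2.imwrite('pics/c10.png',a[:,:,::-1])
k=blob(S,(122,195,190,255),hsv=((15,60,60),(28,150,255))); print(k.min(0),k.max(0),circ(S,k,.027))
```

```text
[0.48676356 0.09660333 0.18676427] [ 0.7070224   0.70718821 -0.00144033 -0.0014432 ] [-8.81920248e-03 -5.26207147e-02  2.05976036e+00 -3.56617091e-05
  1.13853081e+00 -9.03868423e-03]
[125 195] [189 253] [ 531.4 -272.5  150.5]
```

View pics/c10.png

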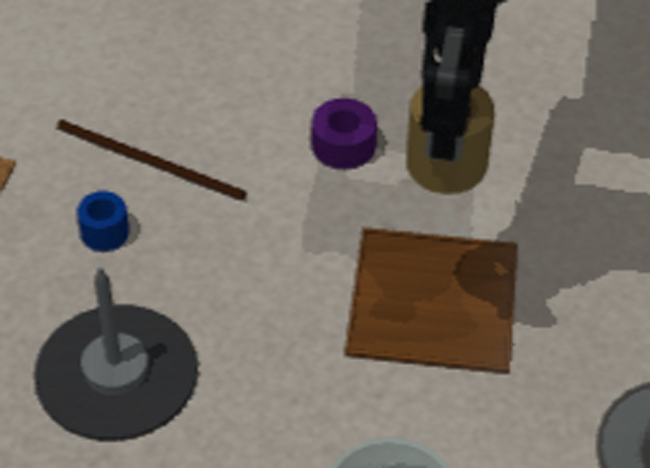

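>>> send_rows(moves="0 0 0 -0.25 0.13 0 -1; 0 0 0 -0.5 0.26 0 -1; 0 0 0 -0.75 0.4 0 -1; 0 0 0 -0.99 0.51 0 -1; 0 0 0 -0.99 0.51 0 -1; 0 0 0 -0.99 0.51 0 -1")

```text
time: 30.25
eef_pos: [0.5891, -0.1009, 0.1868]
tcp_rot: [0.707, 0.707, -0.001, -0.002]
contact_force: [-0.8, -0.1, -1.2]
opening: 0.573
finger_force: 72.8
```

Run:
```python
from h import *
S=cam('scene'); s=ctrl.get_state();print(s['eef_pos'])
k=blob(S,(205,140,275,260),hsv=((15,60,40),(32,175,255))); print(k.min(0),k.max(0))
p=s['eef_pos']; print('bottom proj if centred',proj(S,(p[0]+.026,p[1],p[2]-.045)),'tip',proj(S,(.5895,-.1015,.112)))
a=cv2.resize(S['image'][140:310,180:320],None,fx=3.5,fy=3.5,interpolation=2); cv2.imwrite('pics/c11.png',a[:,:,::-1])
```

```text
[ 0.58909981 -0.10036732  0.18724034]
[222 188] [253 233]
bottom proj if centred [233.03268341 232.71543596] tip [238.8446624  232.34803847]
```

View pics/c11.png

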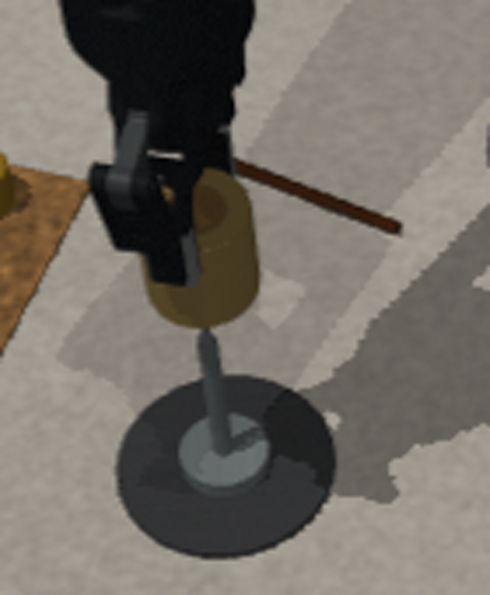

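>>> send_rows(moves="0 0 0 -0.014 0 0.1 -1; 0 0 0 -0.014 0 0.2 -1; 0 0 0 -0.014 0 0.3 -1; 0 0 0 -0.014 0 0.4 -1; 0 0 0 -0.014 0 0.5 -1; 0 0 0 -0.014 0 0.57 -1; 0 0 0 -0.014 0 0.6 -1; 0 0 0 -0.014 0 0.62 -1; 0 0 0 -0.014 0 0.62 -1")

```text
time: 31.42
eef_pos: [0.5905, -0.1043, 0.0652]
tcp_rot: [0.707, 0.707, 0.0, 0.0]
contact_force: [-0.4, -0.7, -0.4]
opening: 0.571
finger_force: 72.8
```

>>> send_rows(moves="0 0 0 0 0 0.006 -1; 0 0 0 0 0 0.012 -1; 0 0 0 0 0 0.012 -1; 0 0 0 0 0 0.012 0; 0 0 0 0 0 0.012 1; 0 0 0 0 0 0.012 1; 0 0 0 0 0 0.012 1; 0 0 0 0 0 -0.2 1; 0 0 0 0 0 -0.45 1; 0 0 0 0 0 -0.6 1; 0 0 0 0 0 -0.6 1")

```text
time: 32.8
eef_pos: [0.592, -0.1048, 0.1884]
tcp_rot: [0.707, 0.707, 0.001, 0.003]
contact_force: [-0.4, -0.2, -0.1]
opening: 0.997
finger_force: 0.0
```

>>> send_rows(moves="0 0 -0.028 -0.2 -0.16 0 1; 0 0 -0.056 -0.4 -0.32 0 1; 0 0 -0.084 -0.6 -0.48 0 1; 0 0 -0.112 -0.8 -0.64 0 1; 0 0 -0.14 -0.89 -0.72 0 1; 0 0 -0.168 -0.89 -0.72 0 1; 0 0 -0.196 -0.89 -0.72 0 1; 0 0 -0.224 -0.89 -0.72 0 1; 0 0 -0.25 -0.89 -0.72 0 1; 0 0 -0.25 -0.89 -0.72 0 1")

```text
time: 34.05
eef_pos: [0.4454, -0.2815, 0.1828]
tcp_rot: [0.001, 1.0, 0.001, -0.001]
contact_force: [0.1, 0.4, -0.1]
opening: 1.001
finger_force: 0.0
```

Run:
```python
from h import *
S,T=cam('scene'),cam('top'); s=ctrl.get_state();print(s['eef_pos'],s['tcp_rot'],s['qpos'][5])
a=cv2.resize(S['image'][150:330,80:340],None,fx=2.6,fy=2.6,interpolation=2); cv2.imwrite('pics/c12.png',a[:,:,::-1])
```

```text
[ 0.44570668 -0.28178162  0.18358089] [ 1.23172444e-03  9.99998572e-01  8.00026020e-04 -8.36314323e-04] -2.324655934846706
```

View pics/c12.png

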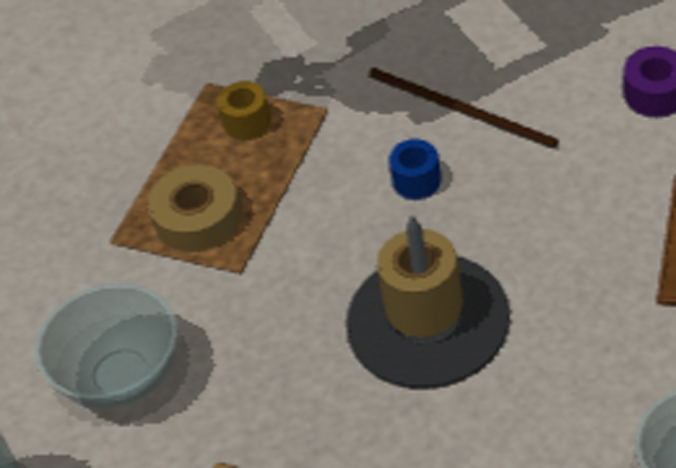

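Run:
```python
from h import *
S=cam('scene'); T=cam('top')
print(cast(S,(173.5,188.1),.031),cast(S,(154.2,226.2),.027))
```

```text
[[ 0.44838154 -0.2788978 ]] [[ 0.5414436  -0.28278892]]
```

>>> send_rows(moves="0 0 0 0 0 0.2 1; 0 0 0 0 0 0.4 1; 0 0 0 0 0 0.6 1; 0 0 0 0 0 0.73 1; 0 0 0 0 0 0.79 1; 0 0 0 0 0 0.79 1; 0 0 0 0 0 0.79 1")

```text
time: 35.12
eef_pos: [0.4471, -0.283, 0.0283]
tcp_rot: [0.0, 1.0, -0.001, 0.001]
contact_force: [0.8, -1.1, 1.1]
opening: 1.0
finger_force: 0.0
```

>>> send_rows(moves="0 0 0 0 0 0 -1; 0 0 0 0 0 0 -1; 0 0 0 0 0 0 -1; 0 0 0 0 0 0 -1; 0 0 0 0 0 0 -1; 0 0 0 0 0 0 -1; 0 0 0 0 0 0 -1; 0 0 0 0 0 -0.2 -1; 0 0 0 0 0 -0.45 -1; 0 0 0 0 0 -0.75 -1; 0 0 0 0 0 -0.75 -1; 0 0 0 0 0 -0.75 -1")

```text
time: 36.62
eef_pos: [0.4455, -0.2816, 0.1757]
tcp_rot: [-0.0, 1.0, 0.001, -0.001]
contact_force: [0.3, -0.7, -1.9]
opening: 0.387
finger_force: 70.2
```

>>> send_rows(moves="0 0 0 -0.24 0.3 0 -1; 0 0 0 -0.48 0.6 0 -1; 0 0 0 -0.72 0.9 0 -1; 0 0 0 -0.72 0.9 0 -1; 0 0 0 -0.72 0.9 0 -1; 0 0 0 -0.72 0.9 0 -1")

```text
time: 37.38
eef_pos: [0.5887, -0.102, 0.1742]
tcp_rot: [-0.0, 1.0, 0.001, -0.002]
contact_force: [0.4, 0.2, -1.5]
opening: 0.387
finger_force: 70.3
```

Run:
```python
from h import *
S=cam('scene'); s=ctrl.get_state();p=s['eef_pos'];print(p)
k=blob(S,(205,160,275,245),hsv=((15,165,25),(28,255,255))); print('collar blob',k.min(0),k.max(0))
b=p[2]-.0245
for z in(b,b+.028): print('front rim',proj(S,(p[0]+.018,p[1],z)),'back',proj(S,(p[0]-.018,p[1],z)),'L',proj(S,(p[0],p[1]-.018,z)),'R',proj(S,(p[0],p[1]+.018,z)))
k=blob(S,(205,225,275,290),hsv=((15,60,60),(28,165,255))); print('tall blob',k.min(0),k.max(0))
for z in(.016,.068): print('front',proj(S,(.5895+.026,-.1015,z)),'back',proj(S,(.5895-.026,-.1015,z)),'L',proj(S,(.5895,-.1015-.026,z)),'R',proj(S,(.5895,-.1015+.026,z)))
```

```text
[ 0.58875122 -0.10253848  0.17480706]
collar blob [223 198] [245 224]
front rim [232.65925004 225.10948036] back [239.11327165 207.98820999] L [224.87956448 214.70638565] R [247.01990083 218.20373818]
front rim [230.68619322 213.26219976] back [237.33398633 196.02232672] L [222.7542222  202.78557854] R [245.39935539 206.30569402]
tall blob [225 238] [256 279]
front [240.1640773  279.33631536] back [248.32684978 255.50276811] L [229.89641576 264.81145416] R [258.80661316 269.68733411]
front [237.09326752 261.26543661] back [245.66751809 237.05617305] L [226.47851205 246.50618249] R [256.51279037 251.45609661]
```

>>> send_rows(moves="0 0 0 -0.004 0.002 0.08 -1; 0 0 0 -0.004 0.002 0.16 -1; 0 0 0 -0.004 0.002 0.22 -1; 0 0 0 -0.004 0.002 0.28 -1; 0 0 0 -0.004 0.002 0.34 -1; 0 0 0 -0.004 0.002 0.38 -1; 0 0 0 -0.004 0.002 0.395 -1; 0 0 0 -0.004 0.002 0.395 -1; 0 0 0 -0.004 0.002 0.395 -1")

```text
time: 38.55
eef_pos: [0.5914, -0.1019, 0.0986]
tcp_rot: [-0.0, 1.0, -0.0, 0.001]
contact_force: [-0.4, 0.1, -1.5]
opening: 0.385
finger_force: 70.3
```

>>> send_rows(moves="0 0 0 0 0 0.006 -1; 0 0 0 0 0 0.012 -1; 0 0 0 0 0 0.018 -1; 0 0 0 0 0 0.018 -1")

```text
time: 39.05
eef_pos: [0.5909, -0.1018, 0.0942]
tcp_rot: [-0.0, 1.0, 0.0, -0.0]
contact_force: [-0.1, 0.2, -1.0]
opening: 0.387
finger_force: 70.3
```

Within about 1.5 mm of resting; release and rise.

>>> send_rows(moves="0 0 0 0 0 0.004 -1; 0 0 0 0 0 0.004 -0.1; 0 0 0 0 0 0.004 0.6; 0 0 0 0 0 0.004 1; 0 0 0 0 0 0.004 1; 0 0 0 0 0 0.004 1; 0 0 0 0 0 -0.15 1; 0 0 0 0 0 -0.3 1; 0 0 0 0 0 -0.45 1; 0 0 0 0 0 -0.45 1")

```text
time: 40.3
eef_pos: [0.5928, -0.1024, 0.1877]
tcp_rot: [-0.0, 1.0, -0.001, 0.003]
contact_force: [-0.8, -0.0, 0.1]
opening: 0.999
finger_force: 0.0
```

>>> send_rows(moves="0 0 0 0.08 -0.3 0 1; 0 0 0 0.16 -0.6 0 1; 0 0 0 0.25 -0.9 0 1; 0 0 0 0.25 -0.9 0 1; 0 0 0 0.25 -0.9 0 1; 0 0 0 0.25 -0.9 0 1")

```text
time: 41.05
eef_pos: [0.5412, -0.2802, 0.1836]
tcp_rot: [-0.001, 1.0, 0.001, -0.0]
contact_force: [0.4, 0.6, 0.0]
opening: 1.003
finger_force: 0.0
```

Run:
```python
from h import *
S,T=cam('scene'),cam('top'); s=ctrl.get_state();p=s['eef_pos'];print(p)
k=blob(S,(205,215,275,290),hsv=((15,165,25),(28,255,255))); print('collar blob',k.min(0),k.max(0))
x,y=.5895,-.1015
for z in(.068,.096): print('front',proj(S,(x+.018,y,z)),'back',proj(S,(x-.018,y,z)),'L',proj(S,(x,y-.018,z)),'R',proj(S,(x,y+.018,z)))
k=blob(S,(122,200,190,255),hsv=((18,60,90),(28,150,255))); print('slim',k.min(0),k.max(0))
x,y=.540,-.283
for z in(.003,.027): print('front',proj(S,(x+.031,y,z)),'back',proj(S,(x-.031,y,z)),'L',proj(S,(x,y-.031,z)),'R',proj(S,(x,y+.031,z)))
```

```text
[ 0.54142673 -0.28030356  0.18402992]
collar blob [230 233] [251 257]
front [238.44737531 257.44213426] back [244.3826516  240.68397368] L [231.07382769 247.26353106] R [251.86667537 250.69037585]
front [236.72791574 247.06432936] back [242.82816444 230.17091841] L [229.2171593 236.8022655] R [250.45463047 240.25561412]
slim [137 213] [170 238]
front [150.90716493 246.98866943] back [163.02104563 221.29024617] L [141.16484425 231.30719205] R [173.07888037 236.55887313]
front [148.06784425 238.72368452] back [160.477563  212.8771827] L [138.22046451 222.94909354] R [170.65267064 228.2295474 ]
```

>>> send_rows(moves="0 0 0 0.005 -0.013 0.2 1; 0 0 0 0.005 -0.013 0.4 1; 0 0 0 0.005 -0.013 0.6 1; 0 0 0 0.005 -0.013 0.75 1; 0 0 0 0.005 -0.013 0.81 1; 0 0 0 0.005 -0.013 0.81 1; 0 0 0 0.005 -0.013 0.81 1")

```text
time: 42.02
eef_pos: [0.5413, -0.285, 0.0241]
tcp_rot: [-0.0, 1.0, -0.001, 0.001]
contact_force: [0.7, -0.1, 1.5]
opening: 1.004
finger_force: 0.0
```

>>> send_rows(moves="0 0 0 0 0 0 -1; 0 0 0 0 0 0 -1; 0 0 0 0 0 0 -1; 0 0 0 0 0 0 -1; 0 0 0 0 0 0 -1; 0 0 0 0 0 0 -1; 0 0 0 0 0 -0.2 -1; 0 0 0 0 0 -0.45 -1; 0 0 0 0 0 -0.75 -1; 0 0 0 0 0 -0.85 -1; 0 0 0 0 0 -0.85 -1")

```text
time: 43.4
eef_pos: [0.5407, -0.285, 0.1943]
tcp_rot: [-0.0, 1.0, -0.001, 0.002]
contact_force: [-0.4, 0.9, -1.2]
opening: 0.695
finger_force: 75.5
```

>>> send_rows(moves="0 0 0 0.07 0.25 0 -1; 0 0 0 0.14 0.5 0 -1; 0 0 0 0.21 0.75 0 -1; 0 0 0 0.275 1 0 -1; 0 0 0 0.275 1 0 -1")

```text
time: 44.02
eef_pos: [0.4823, -0.0811, 0.1888]
tcp_rot: [-0.002, 1.0, 0.001, -0.003]
contact_force: [0.4, -0.0, -0.4]
opening: 0.691
finger_force: 75.6
```

>>> send_rows(moves="0 0 0 0 0.3 0 -1; 0 0 0 0 0.6 0 -1; 0 0 0 0 0.9 0 -1; 0 0 0 0 0.91 0 -1; 0 0 0 0 0.91 0.2 -1; 0 0 0 0 0.91 0.4 -1; 0 0 0 0 0.91 0.6 -1; 0 0 0 0 0.91 0.75 -1; 0 0 0 0 0.91 0.82 -1; 0 0 0 0 0.91 0.835 -1; 0 0 0 0 0.91 0.835 -1; 0 0 0 0 0.91 0.835 -1")

```text
time: 45.52
eef_pos: [0.4855, 0.0972, 0.0257]
tcp_rot: [0.0, 1.0, -0.0, 0.001]
contact_force: [-0.7, -0.4, -0.2]
opening: 0.697
finger_force: 75.6
```

>>> send_rows(moves="0 0 0 0 0 0.01 -1; 0 0 0 0 0 0.01 0.2; 0 0 0 0 0 0.01 0.8; 0 0 0 0 0 0.01 1; 0 0 0 0 0 0.01 1; 0 0 0 0 0 0.01 1; 0 0 0 0 0 -0.2 1; 0 0 0 0 0 -0.5 1; 0 0 0 0 0 -0.9 1; 0 0 0 0.3 0 -0.95 1; 0 0 0 0.3 0 -0.95 1; 0 0 0 0.3 0 -0.95 1")

```text
time: 47.02
eef_pos: [0.4249, 0.0976, 0.2151]
tcp_rot: [-0.0, 1.0, -0.0, 0.0]
contact_force: [-0.6, -0.9, -0.5]
opening: 1.002
finger_force: 0.0
```

Run:
```python
from h import *
S,T=cam('scene'),cam('top'); s=ctrl.get_state();print(s['eef_pos'],s['contact_force'],s['time'])
h=((17,60,60),(30,160,255))
def chk(n,box,hsv,x,y,r,z0,z1,thr=25):
    k=blob(S,box,thr,hsv); P=[proj(S,(x+r*np.cos(a),y+r*np.sin(a),z)) for a in np.linspace(0,6.28,60) for z in(z0,z1)]
    print(n,k.min(0),k.max(0),'exp',np.min(P,0).round(),np.max(P,0).round())
chk('slim',(335,215,402,275),h,.4855,.097,.031,.003,.027)
chk('collar',(205,215,275,290),((15,165,25),(28,255,255)),.5895,-.1015,.018,.068,.096)
chk('tall',(205,225,275,290),h,.5895,-.1015,.026,.016,.068)
for n,b in(('bowlb',(315,295,388,358)),('bowla',(92,255,155,312))): k=blob(S,b,15); print(n,k.min(0),k.max(0))
im=cv2.imread('pics/scene0.png')[:,:,::-1]
for n,b in(('bowlb',(315,295,388,358)),('bowla',(92,255,155,312))): k=blob({'image':im},b,15); print(n,k.min(0),k.max(0))
g=cv2.cvtColor(S['image'],cv2.COLOR_RGB2GRAY)[270:335,425:500]; m=(g<62).astype(np.uint8); print('dish dark centroid',cv2.moments(m,True)['m10']/m.sum()+425,cv2.moments(m,True)['m01']/m.sum()+270,m.sum(),proj(S,(.579,.2748,.017)))
```

```text
[0.42508242 0.09748358 0.21406339] [ 0.68691132 -0.40311737 -0.36025512] 47.125
slim [350 223] [384 256] exp [349. 222.] [384. 257.]
collar [230 233] [251 257] exp [229. 230.] [252. 258.]
tall [225 243] [255 279] exp [226. 237.] [259. 280.]
bowlb [325 300] [381 352]
bowla [ 95 261] [154 311]
bowlb [326 300] [381 352]
bowla [ 95 261] [154 311]
dish dark centroid 466.2752161383285 309.1613832853026 694 [463.87669866 298.62984456]
```

```bash
python3 -c "
from plant import ctrl
print(ctrl.sign_off())"
```

```text
the job is handed in; nothing more can be done
None
```

I handed the job in at about 47 s with the rolls swapped: tall roll and collar on the spindle, slim roll flat in the tray, spacer flat in the dish. The last camera check found the bowls unmoved; the sign-off returned no verdict.

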